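Switch off, load the corn, cover the pan, set the hob

TASK

First turn the hob off by sliding its power slider all the way to the right-hand end of its track (right as seen from the robot, marked with a dot), then put all the sweetcorn rounds from the chopping block into the pan, side by side in one layer, and put the lid on so that it sits level and fully down on the rim. Only once the pan is covered, slide the power slider until it is in line with the little black pointer beside the track. Leave the pan standing on its cooking ring, and do not disturb the mug, the pepper mill and the jar.

Things in the scene. Friction and masses are not known exactly. Their poses are not given: they have to be found in the camera images.
- corn1_mid (a point): Centre of a sweetcorn round: a yellow upright cylinder 40 mm across, 34 mm tall, 40 g; z is its axis. Starts standing on a cut face on the chopping block, at least 60 mm from its neighbours' centres. All rounds are alike; four to six are present, absent ones read None.
- corn2_mid (a point): Centre of a sweetcorn round: a yellow upright cylinder 40 mm across, 34 mm tall, 40 g; z is its axis. Starts standing on a cut face on the chopping block, at least 60 mm from its neighbours' centres. All rounds are alike; four to six are present, absent ones read None.
- corn3_mid (a point): Centre of a sweetcorn round: a yellow upright cylinder 40 mm across, 34 mm tall, 40 g; z is its axis. Starts standing on a cut face on the chopping block, at least 60 mm from its neighbours' centres. All rounds are alike; four to six are present, absent ones read None.
- corn4_mid (a point): Centre of a sweetcorn round: a yellow upright cylinder 40 mm across, 34 mm tall, 40 g; z is its axis. Starts standing on a cut face on the chopping block, at least 60 mm from its neighbours' centres. All rounds are alike; four to six are present, absent ones read None.
- corn5_mid (a point): Centre of a sweetcorn round: a yellow upright cylinder 40 mm across, 34 mm tall, 40 g; z is its axis. Starts standing on a cut face on the chopping block, at least 60 mm from its neighbours' centres. All rounds are alike; four to six are present, absent ones read None.
- corn6_mid (a point): Centre of a sweetcorn round: a yellow upright cylinder 40 mm across, 34 mm tall, 40 g; z is its axis. Starts standing on a cut face on the chopping block, at least 60 mm from its neighbours' centres. All rounds are alike; four to six are present, absent ones read None.
- block: Fixed pale wooden chopping block, 270 (its x) x 210 (its y) x 40 mm tall; origin at the centre of its underside, on the worktop. On one side of the hob; the lid lies on the other.
- pan_rim (a point): Centre of the mouth of the shallow steel pan (1.6 kg, loose, on the hob's ring), at rim height; z up. 196 mm across, inside 190; inner floor 65 mm below the rim, underside 70. Loop handles on its +y and -y sides reach 122 mm out, 9 to 19 mm below the rim. The rounds fit in one layer (six centred on a 51 mm circle); two stacked would hold the lid up.
- lid_knob (a point): Point in the steel lid's knob, on the lid's axis z. Knob: black upright cylinder, 30 mm across, from 20 mm below this point (lid top) to 14 above. Lid: 350 g, 202 mm disc, flange underside 30 mm below this point; below that an 8 mm deep chamfered lip, 182 mm across, fits inside the pan. Starts flat on the worktop, this point 38 mm up; seated it is 30 mm above the rim.
- ring (a point): Centre of the cooking ring marked on the hob's top, 45 mm above the worktop. The hob is a fixed flat box of 320 (its x) x 280 (its y) x 45 mm; this point is 45 mm to +x of its middle; its axes are the hob's.
- power_grip (a point): Point on the slider's grip, 23 mm above the hob's top, on the grip's centre line; axes those of the hob. The grip is a black upright block 24 (x) x 18 (y) mm that rises to 35 mm above the hob's top. It slides along the hob's y, on a track 163 mm to -x of the ring's centre.
- power (a joint): Slider travel in m: 0 (off, marked with a dot) at the hob's -y end of the track, 0.12 at its +y end; moves by about 1.5 N of friction and stays where it is left.
- pointer: Flat black triangle (about 20 mm long, 22 mm wide) on the hob's top, 28 mm to -x of the track, its tip pointing at the track; origin on its centre line; axes those of the hob. The slider is in line when its grip has the same hob-y as this.
- mug: White mug, 80 mm across, 90 mm tall, near the far left corner of the work; bystander. Origin at the centre of its underside.
- mill: Dark wooden pepper mill, 54 mm across, 104 mm tall, behind the hob; bystander. Origin at the centre of its underside.
- jar: Glass jar, 74 mm across, 95 mm tall, near the far right corner; bystander. Origin at the centre of its underside.

How it is judged:
On the way, in this order (a step that is already met when the one before it is completed fails the run):
1. the power slider is at the off end (value of joint power below 0.008 m), for 0.2 s.
2. every sweetcorn round is in the pan (horizontal distance between each of corn1_mid, corn2_mid, corn3_mid, corn4_mid, corn5_mid, corn6_mid and pan_rim below 0.08 m and z of corn1_mid in the frame of pan_rim between -0.07 and -0.012 m and z of corn2_mid in the frame of pan_rim between -0.07 and -0.012 m and z of corn3_mid in the frame of pan_rim between -0.07 and -0.012 m and z of corn4_mid in the frame of pan_rim between -0.07 and -0.012 m and z of corn5_mid in the frame of pan_rim between -0.07 and -0.012 m and z of corn6_mid in the frame of pan_rim between -0.07 and -0.012 m), for 0.2 s.
3. the lid sits level and fully down on the pan, let go, the slider still off (all of step 2 and horizontal distance between lid_knob and pan_rim below 0.008 m and z of lid_knob in the frame of pan_rim between 0.026 and 0.033 m and angle between the z axis of lid_knob and the z axis of pan_rim, either way round below 0.04 rad and angle between lid_knob's own z axis and vertical below 0.06 rad and contact force between lid and the fingers below 0.2 N and value of joint power below 0.008 m), for 0.3 s.
4. the power slider is in line with the pointer (y of power_grip in the frame of pointer between -0.005 and 0.005 m), for 0.2 s.
At the end, for the whole second after the job is handed in: Every round is in the pan (below the rim, within 80 mm of its axis); the lid is released, at rest, within 8 mm of centre, 0.04 rad of level and 3 mm of fully down; the slider is within 5 mm of the pointer; the pan is upright, within 40 mm of the ring's centre (all of step 2 and all of step 4 and horizontal distance between lid_knob and pan_rim below 0.008 m and z of lid_knob in the frame of pan_rim between 0.026 and 0.033 m and angle between the z axis of lid_knob and the z axis of pan_rim, either way round below 0.04 rad and angle between each of lid_knob, pan_rim's own z axis and vertical below 0.06 rad and contact force between lid and the fingers below 0.2 N and horizontal distance between pan_rim and ring below 0.04 m and linear speed of lid below 0.02 m/s); the robot touches nothing.
It fails at once if the mug is shoved or knocked over (distance of mug from where it was at the start of the episode above 0.04 m or angle between mug's own z axis and vertical above 0.5 rad).
It fails at once if the mill is shoved or knocked over (distance of mill from where it was at the start of the episode above 0.04 m or angle between mill's own z axis and vertical above 0.5 rad).
It fails at once if the jar is shoved or knocked over (distance of jar from where it was at the start of the episode above 0.04 m or angle between jar's own z axis and vertical above 0.5 rad).
Of corn1, corn2, corn3, corn4, corn5, corn6 only 4 to 6 are there at a start; the rules pass over those that are not, and their reading is None.
At some moment in a run one of corn1, corn2, corn3, corn4, corn5, corn6, lid may be knocked a few centimetres aside while the robot is not near it.
Once in a run the grip may slacken for a moment while it holds something.
It also fails if it takes over 210 s, if anything falls off the work surface, if the arm or the gripper's body presses on something with over 40 N, if the wrist force passes 120 N, or if a joint passes its speed limit or range.

ROBOT

A 6-joint arm with a two-finger parallel gripper is mounted at the origin on the work surface. World frame = base frame: x ahead of the robot, y to its left, z up, the work surface at z = 0. Lengths are in m, angles in rad, forces in N, time in s.
With the tool pointing down it reaches from about 0.35 to 0.85 m from the base axis. Payload 8.1 kg.
Tool frame: the origin (TCP) lies at the very end of the fingers, on their centre line; the grasp point (between the pads) lies 19 mm behind it; z points along the fingers, y is the line along which they close (so a half turn about z gives the same grasp; the last joint's range is limited). The gripper opens to 93 mm and grips with 3 to 60 N. Pads are 15 mm wide; open, the fingers measure 128 mm over their backs; the gripper's body (75 mm by 188 mm) begins 65 mm behind the grasp point.
Start: joints at [-1.327, 0.13, 1.488, -0, 1.523, -0.085], TCP at [0.194, -0.568, 0.189] pointing down, gripper open.
Joint ranges: [-2.96, 2.96], [-0.89, 2.26], [0.02, 2.5], [-1.34, 4.48], [0, 2.73], [-2.66, 2.66]. Speed limits (rad/s): [2.39, 2.39, 2.79, 3.14, 3.14, 3.14].

INTERFACE

Orientations are given as a rotation vector (axis times angle).
In Python, from plant import robot gives the robot as it stands. The module is installed in compiled form; this text tells all that it offers.
- The arm moves only by the tool play_rows, never from a script. Its argument "increments" is text: rows parted by semicolons, each of 5 numbers parted by spaces: the shift along the tool's x, y, z in mm, then the turn about the tool's z in degrees, then the closure, from -1 (fully open) to 1 (shut). In form: dx dy dz yaw claw; .... A call has 1 to 20 rows; each row is the pose to reach, as a shift and turn from the pose commanded when the call began, along the tool's axes at that moment; what a row does not reach only later rows make up. A row lasts 1/10 s, in which the tool goes at most 50 mm and 8.59 degrees, less where a joint would pass 70% of its speed; a pose out of reach is approached as far as the arm can. A call with a gripper value outside its range is refused whole. The fingers move at their own pace and stop on an object; "force" is the grip in N (left out, the last holds). Time passes only in rows, so rows that repeat a pose let the fingers close. It gives the time, the measured TCP pose, the force, the opening and the grip force at its end, in the units of the state.
- robot.read_state(): the state, without advancing time (a new reading comes with each control period).
- robot.read_camera(name): name is "scene" or "top"; returns the picture (480x640x3 uint8, blue, green, red); there is no depth.
- robot.calibration(name): a dict with "vertical_fov" (degrees; the focal length in pixels is half the picture's height over the tangent of half this angle, whatever the lens; pixels are square), "cx", "cy" (the principal point, pixels), "rvec" (rotation vector, rad) and "tvec" (3), from world to camera coordinates, as OpenCV has them. Camera axes: x right, y down, z forward; pixel columns grow to the right and rows downward; lengths in m; the calibration is good to about 2 mm. A picture is of the moment at which its call begins. calibration takes no time and is no camera call.
- robot.close_job(): hands the job in; it is judged then, once.
Trained networks look in the newest picture that a camera, given by its name, has taken for a name from the list of things; names that differ only in an ending like _2 or _b are one class to them, and where a whole thing is asked for, a point or a joint stands for the part that bears it (a point fixed in the world has none). Each returns a list of dicts, best first, with "conf" (0 to 1); they miss things now and then, are a little off and sometimes report something else, mostly with a low value. They report only what shows in the picture. A call takes as long as a camera call.
- robot.recognise(camera, query): "centre" ([x, y, z] in m, in world coordinates, good to about 4 mm: the middle of the surface that is visible of it).
- robot.regions_of(camera, query): "pixels" (480x640 bool, what is visible of it).
- robot.landmark_of(camera, query): "centre" ([x, y, z] in m, in world coordinates, good to about 4 mm: a listed point, or the origin of a listed thing).
The state is a dict: "t": time; "q": joint angles; "dq": joint speeds; "joint_torque": joint torques, N m; "tool_pos": TCP position; "orientation": TCP orientation; "force": force on the tool from outside, world axes, zero at the start; "wrist_torque": the same for the moment, N m; "opening": finger opening in m; "gripper_force": force on a finger pad.
Only numpy, scipy, OpenCV 4.12 (cv2) and the standard library are available. Lean on these libraries where they do the work, as an engineer would, in place of code of your own. Each camera call takes 0.05 s, during which the arm holds its last target. There are 200 camera calls.

## Working session

There is one attempt and no reset: what is moved stays moved. The work goes in short steps, Python scripts to look and compute and a tool call to move; the robot and the scene stay as the last step left them, time stands still between calls to the robot, and variables do not carry over. Pictures are saved under pics/ and viewed, at most 19 in all, crops included, and the job is handed in when it is done.

Besides the shell and the picture viewer there is one more tool, called after "Call:" as name(argument=value, ...) on one line, values as JSON. play_rows: Moves the arm, as the interface text tells. Its arguments: {"type":"object","properties":{"increments":{"type":"string"},"force":{"type":"number"}},"required":["increments"]}

```bash
mkdir -p pics
cat > h.py <<'E'
import numpy as np, cv2
from plant import robot
def pic(c,n):
    im=robot.read_camera(c); cv2.imwrite(f'pics/{n}.png',im); return im
def lm(c,q,k=1):
    r=robot.landmark_of(c,q); return [(np.round(np.array(d['centre'])*1000).astype(int).tolist(),round(d['conf'],2)) for d in r[:k]]
def st():
    s=robot.read_state(); R=cv2.Rodrigues(np.array(s['orientation'],float))[0]
    print('t',round(s['t'],2),'tcp',np.round(np.array(s['tool_pos'])*1000,1),'xax',np.round(R[:,0],3),'zax',np.round(R[:,2],3),'q6',round(s['q'][5],2),'F',np.round(s['force'],1),'op',round(s['opening']*1000,1)); return s,R
def go(x,y,z=None):
    s,R=st(); p=np.array(s['tool_pos'])*1000
    t=np.array([x,y,p[2] if z is None else z]); print('d',np.round(R.T@(t-p),1))
E
python3 - <<'E'
from h import *
st()
for c in ('scene','top'):
    pic(c,c+'0')
    for q in ['block','pan_rim','lid_knob','ring','power_grip','pointer','mug','mill','jar']: print(c,q,lm(c,q,2))
    print(lm(c,'corn1_mid',8))
E
```

```text
t 0.0 tcp [ 193.6 -567.3  187.7] xax [0.946 0.323 0.   ] zax [-0.     0.002 -1.   ] q6 -0.09 F [ 1.4 -0.1  0.4] op 92.8
scene block [([508, -316, 6], 0.78), ([611, -21, 114], 0.17)]
scene pan_rim [([613, -22, 113], 0.89)]
scene lid_knob [([482, 307, 35], 0.75), ([436, -272, 58], 0.64)]
scene ring []
scene power_grip [([444, -31, 64], 0.7)]
scene pointer []
scene mug [([722, 275, 0], 0.7), ([791, 41, -3], 0.59)]
scene mill [([790, 37, 0], 0.9)]
scene jar [([732, -250, -2], 0.76)]
[([443, -357, 54], 0.68)]
top block [([508, -315, 1], 0.86)]
top pan_rim [([618, -26, 118], 0.92)]
top lid_knob [([481, 306, 39], 0.69)]
top ring [([413, -20, 42], 0.56)]
top power_grip [([446, -34, 68], 0.46)]
top pointer [([415, -19, 44], 0.46)]
top mug [([718, 273, 0], 0.98)]
top mill [([791, 36, 5], 0.71)]
top jar [([738, -246, 1], 0.88)]
[([440, -363, 53], 0.72)]
```

View pics/scene0.png

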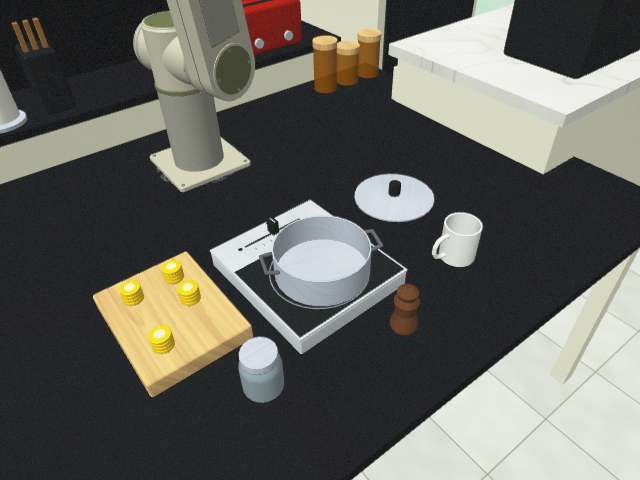

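View pics/top0.png

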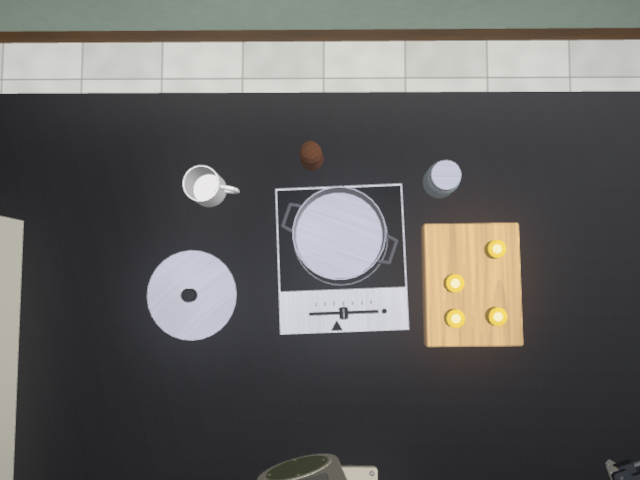

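```bash
cat >> h.py <<'E'
def cal(c):
    k=robot.calibration(c); f=240/np.tan(np.radians(k['vertical_fov'])/2)
    return f,k['cx'],k['cy'],cv2.Rodrigues(np.array(k['rvec'],float))[0],np.array(k['tvec'],float).ravel()
def ray(c,u,v,z):
    "pixel -> world mm on plane z (mm)"
    f,cx,cy,R,t=cal(c); d=R.T@np.array([(u-cx)/f,(v-cy)/f,1]); o=-R.T@t
    return np.round((o+d*(z/1000-o[2])/d[2])*1000,1)
def proj(c,p):
    f,cx,cy,R,t=cal(c); q=R@(np.array(p)/1000)+t; return np.round([f*q[0]/q[2]+cx,f*q[1]/q[2]+cy],1)
E
python3 - <<'E'
from h import *
for i in range(1,7): print(i,lm('top',f'corn{i}_mid',6))
for c in ('scene','top'):
    f,cx,cy,R,t=cal(c); print(c,f,cx,cy,'pos',-R.T@t); print(robot.calibration(c).keys())
im=cv2.imread('pics/top0.png'); hsv=cv2.cvtColor(im,cv2.COLOR_BGR2HSV)
m=cv2.inRange(hsv,(20,130,100),(35,255,255)); n,l,s,ce=cv2.connectedComponentsWithStats(m)
for i in range(1,n):
    if s[i,4]>60: print(s[i],ce[i],ray('top',*ce[i],72))
E
```

```text
1 [([440, -363, 53], 0.72)]
2 [([436, -271, 54], 0.52)]
3 [([416, -19, 44], 0.38)]
4 [([508, -271, 57], 0.72)]
5 [([578, -363, 53], 0.69)]
6 []
scene 501.3062708946892 319.55235226855274 242.34897401654158 pos [ 1.20651608 -0.45896906  0.7688311 ]
dict_keys(['vertical_fov', 'cx', 'cy', 'rvec', 'tvec'])
top 604.0556683159133 322.02200188979805 241.19166283992374 pos [ 0.50000126 -0.01527427  1.3650657 ]
dict_keys(['vertical_fov', 'cx', 'cy', 'rvec', 'tvec'])
[485 240  19  18 162] [491.72839506 249.59259259] [ 580.5 -349.8   72. ]
[444 275  20  17 155] [451.63870968 283.32903226] [ 508.4 -263.8   72. ]
[486 307  21  19 181] [493.7679558  316.18232044] [ 439.4 -351.6   72. ]
[445 309  19  18 168] [452.875      317.83333333] [ 435.6 -265.5   72. ]
```

Run:
```python
from h import *
P={k:ray('top',*p,45)[:2] for k,p in dict(TL=(276,188),TR=(402,184),BL=(280,334),BR=(408.5,330)).items()}
print(P)
for a,b in (('TR','TL'),('BR','BL')): d=P[b]-P[a]; print('yax ang',np.degrees(np.arctan2(-d[0],d[1])),np.linalg.norm(d))
for a,b in (('BL','TL'),('BR','TR')): d=P[b]-P[a]; print('xax ang',np.degrees(np.arctan2(d[1],d[0])),np.linalg.norm(d))
print('mid',sum(P.values())/4)
for n,p,z in (('dot',(384,311),45),('trackL',(310,314),45),('trackR',(378,311.3),45),('grip',(343.5,313),80),('ptr',(337,326),45),('c1',(497,249),74),('c2',(455.5,283.5),74),('c3',(498,316.5),74),('c4',(456,318.5),74),('lid',(189,295),52)): print(n,ray('top',*p,z))
im=cv2.imread('pics/top0.png'); cv2.imwrite('pics/c.png',np.hstack([cv2.resize(im[285:340,275:415],None,fx=5,fy=5,interpolation=cv2.INTER_CUBIC)]))
```

```text
{'TL': array([717.4, 115. ]), 'TR': array([ 726.4, -162.8]), 'BL': array([397.5, 103.3]), 'BR': array([ 407.6, -174.9])}
yax ang 1.8555857363652843 277.94575010242556
yax ang 2.0791996033150433 278.38327895187956
xax ang 2.0945981770161284 320.11388598434775
xax ang 2.173608262668146 319.0295440864372
mid [562.225 -29.85 ]
dot [ 448.2 -122.2   45. ]
trackL [441.   38.4  45. ]
trackR [ 447.5 -109.2   45. ]
grip [445.  -33.9  80. ]
ptr [415.4 -20.4  45. ]
c1 [ 581.7 -360.4   74. ]
c2 [ 508.1 -271.5   74. ]
c3 [ 438.9 -360.    74. ]
c4 [ 434.3 -271.6   74. ]
lid [481.1 301.7  52. ]
```

View pics/c.png

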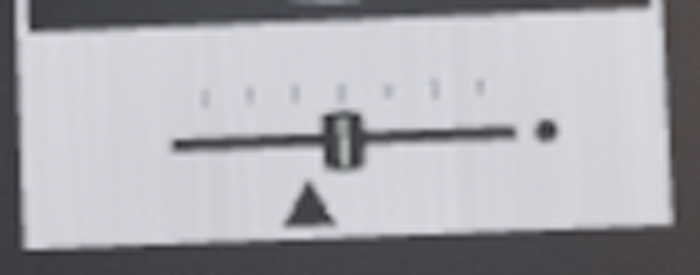

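Call:
play_rows(increments="410 -423 38 17 -1;410 -423 38 17 -1;410 -423 38 17 -1;410 -423 38 17 -1;410 -423 38 17 -1;410 -423 38 17 -1;410 -423 38 17 -1;410 -423 38 17 -1;410 -423 38 17 -1;410 -423 38 17 -1;410 -423 38 17 -1;410 -423 38 17 -1;410 -423 38 17 -1;410 -423 38 17 -1;410 -423 38 17 -1;410 -423 38 17 -1", force=10)

```text
t: 3.0
tool_pos: [0.445, -0.0363, 0.1509]
orientation: [3.141, 0.047, 0.0]
force: [-0.2, -0.5, -0.7]
opening: 0.0932
gripper_force: 0.0
```

Run:
```python
from h import *
go(445,-34,53)
```

```text
t 3.0 tcp [445.  -36.3 150.9] xax [1.   0.03 0.  ] zax [ 0. -0. -1.] q6 1.34 F [-0.2 -0.5 -0.7] op 93.2
d [ 0.1 -2.4 97.9]
```

Call:
play_rows(increments="0 -2 50 0 -1;0 -2 96 0 -1;0 -2 96 0 -1;0 -2 96 0 -1;0 -2 96 0 1;0 -2 96 0 1;0 -2 96 0 1;0 -2 96 0 1;0 -2 96 0 1;0 -2 96 0 1;0 -2 96 0 1;0 -2 96 0 1")

```text
t: 4.2
tool_pos: [0.4451, -0.0331, 0.0547]
orientation: [-3.141, -0.051, 0.0]
force: [0.0, -0.1, 0.5]
opening: 0.0335
gripper_force: 0.0
```

Run:
```python
from h import *
go(447,-94)
```

```text
t 4.2 tcp [445.1 -33.1  54.7] xax [ 0.999  0.032 -0.   ] zax [-0.  0. -1.] q6 1.35 F [ 0.  -0.1  0.5] op 33.5
d [-0. 61. -0.]
```

Fingers still closing; continue closing then drag.

Call:
play_rows(increments="0 0 0 0 1;0 0 0 0 1;0 0 0 0 1;0 0 0 0 1;0 10 0 0 1;0 20 0 0 1;0 30 0 0 1;0 40 0 0 1;0 50 0 0 1;0 57 0 0 1;0 60 0 0 1;0 60 0 0 1;0 60 0 0 1;0 60 0 0 1;0 60 0 0 1")

```text
t: 5.7
tool_pos: [0.4471, -0.0928, 0.0547]
orientation: [-3.141, -0.051, 0.0]
force: [0.3, 0.1, 0.3]
opening: 0.0006
gripper_force: 0.0
```

Run:
```python
from h import *
st(); im=pic('top','a'); cv2.imwrite('pics/a2.png',cv2.resize(im[230:350,260:420],None,fx=5,fy=5,interpolation=cv2.INTER_CUBIC))
```

```text
t 5.7 tcp [447.1 -92.8  54.7] xax [ 0.999  0.033 -0.   ] zax [-0.  0. -1.] q6 1.22 F [0.3 0.1 0.3] op 0.6
```

View pics/a2.png

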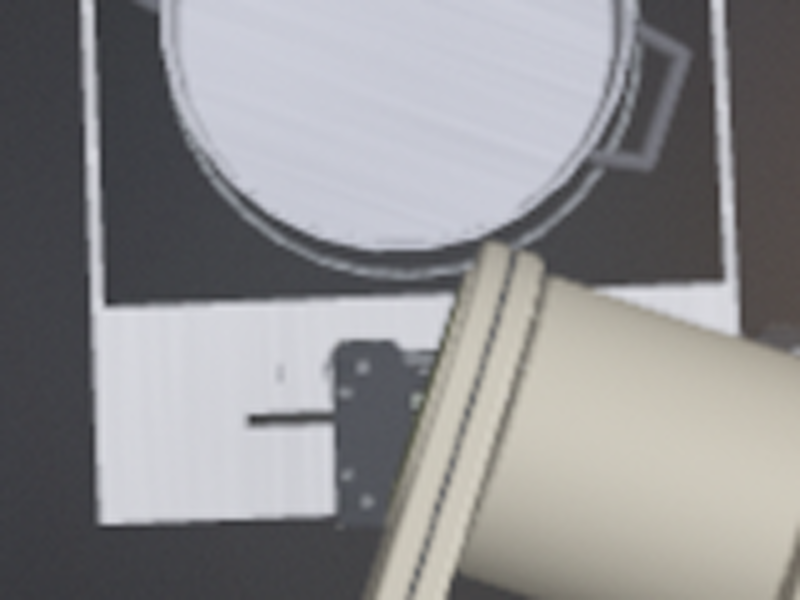

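Run:
```python
from h import *
im=pic('scene','b'); cv2.imwrite('pics/b2.png',cv2.resize(im[170:290,190:350],None,fx=5,fy=5,interpolation=cv2.INTER_CUBIC))
print(lm('scene','power_grip',3),lm('top','power_grip',3))
```

```text
[([442, -31, 67], 0.76)] []
```

View pics/b2.png

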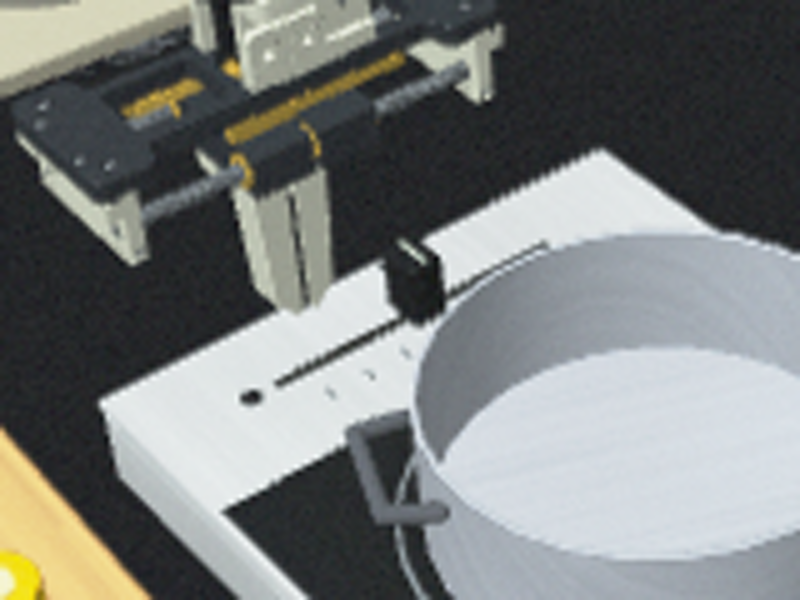

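Run:
```python
from h import *
print(proj('scene',[447,-93,55]),proj('scene',[447,-93,80]), ray('scene',250,231,55)); print(proj('scene',[445,-33,80]),proj('scene',[445,-33,45]))
for z in (120,150,180): print(ray('top',327,316.5,z))
s=robot.read_state(); print(s['q'])
```

```text
[250.1 239.8] [248.8 231. ] [421.  -77.6  55. ]
[271.7 219.6] [273.  231.8]
[4.394e+02 4.000e-01 1.200e+02]
[4.409e+02 1.000e-01 1.500e+02]
[ 4.423e+02 -3.000e-01  1.800e+02]
[-3.17331936e-01 -1.56414922e-01  2.02372290e+00  3.03557801e-05
  1.27430780e+00  1.22103316e+00]
```

Call:
play_rows(increments="0 0 4 0 1;0 0 8 0 1;0 0 9 0 1;0 0 10 0 1;0 0 11 0 1;0 0 11 0 1")

```text
t: 6.5
tool_pos: [0.447, -0.0931, 0.0436]
orientation: [-3.141, -0.05, 0.0]
force: [-0.6, 0.8, -0.1]
opening: 0.0009
gripper_force: 0.0
```

Call:
play_rows(increments="0 0 2 0 1;0 0 4 0 1;0 0 6 0 1;0 0 8 0 1;0 0 10 0 1;0 0 10 0 1")

```text
t: 7.1
tool_pos: [0.4468, -0.093, 0.0333]
orientation: [-3.141, -0.05, 0.001]
force: [0.0, -0.1, -0.3]
opening: 0.0005
gripper_force: 0.0
```

Run:
```python
from h import *
st()
im=pic('scene','b'); cv2.imwrite('pics/b3.png',cv2.resize(im[170:290,190:350],None,fx=5,fy=5,interpolation=cv2.INTER_CUBIC))
```

```text
t 7.1 tcp [446.8 -93.   33.3] xax [ 0.999  0.032 -0.001] zax [-0.001  0.    -1.   ] q6 1.22 F [ 0.  -0.1 -0.3] op 0.5
```

View pics/b3.png

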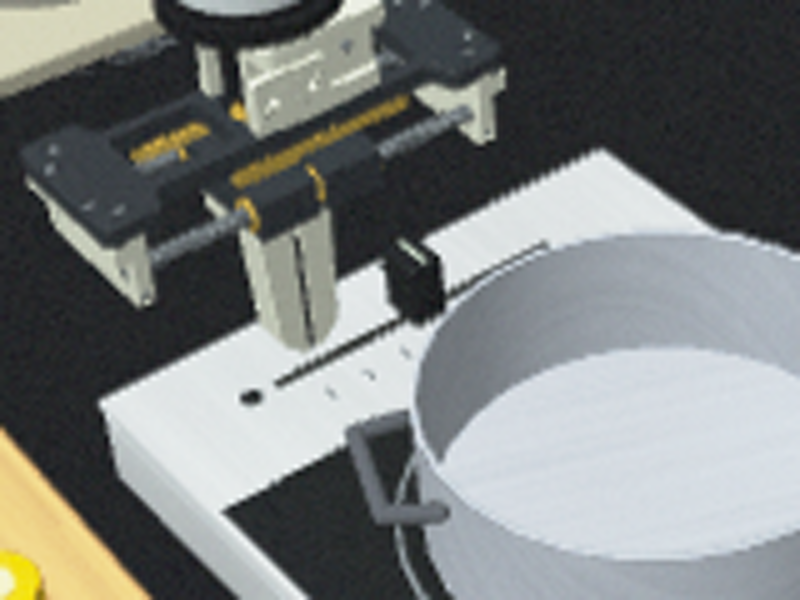

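Call:
play_rows(increments="0 0 3 0 1;0 0 5 0 1;0 0 6 0 1;0 0 7 0 1;0 0 8 0 1;0 0 9 0 1;0 0 9 0 1")

```text
t: 7.85
tool_pos: [0.447, -0.0931, 0.0246]
orientation: [-3.141, -0.05, 0.0]
force: [-0.0, -0.4, 0.7]
opening: 0.0003
gripper_force: 0.0
```

Call:
play_rows(increments="0 0 -45 0 -1;0 0 -50 0 -1;0 -59 -50 0 -1;0 -59 -50 0 -1;0 -59 -50 0 -1;0 -59 -50 0 -1;0 -59 -50 0 -1;0 -59 -50 0 -1;0 -59 -50 0 -1;0 -59 -50 0 -1;0 -59 -40 0 -1;0 -59 -20 0 -1;0 -59 -6 0 -1;0 -59 -6 0 -1")

```text
t: 9.25
tool_pos: [0.4428, -0.0337, 0.0279]
orientation: [-3.14, -0.05, 0.007]
force: [-0.7, 0.1, 0.7]
opening: 0.0931
gripper_force: 0.0
```

Call:
play_rows(increments="0 0 0 0 1;0 0 0 0 1;0 0 0 0 1;0 0 0 0 1;0 0 0 0 1;0 0 0 0 1;0 0 0 0 1;0 0 0 0 1;0 0 0 0 1;0 0 0 0 1;0 0 0 0 1;0 0 0 0 1")

```text
t: 10.45
tool_pos: [0.4451, -0.0341, 0.0307]
orientation: [-3.141, -0.05, 0.0]
force: [-0.8, 1.6, 0.9]
opening: 0.0178
gripper_force: 10.0
```

Call:
play_rows(increments="0 10 0 0 1;0 20 0 0 1;0 30 0 0 1;0 40 0 0 1;0 50 0 0 1;0 56 0 0 1;0 59 0 0 1;0 59 0 0 1;0 59 0 0 1")

```text
t: 11.35
tool_pos: [0.447, -0.0939, 0.0308]
orientation: [3.141, 0.049, -0.0]
force: [1.8, -0.6, -1.3]
opening: 0.018
gripper_force: 1.0
```

Call:
play_rows(increments="0 2 0 0 1;0 3 0 0 1;0 3 0 0 1;0 3 0 0 1")

```text
t: 11.75
tool_pos: [0.447, -0.0941, 0.0308]
orientation: [-3.138, -0.051, 0.001]
force: [0.6, 13.3, 3.3]
opening: 0.0181
gripper_force: 10.0
```

Run:
```python
from h import *
st(); print(lm('scene','power_grip',1),lm('scene','lid_knob'),[lm('top',f'corn{i}_mid',1) for i in (1,2,4,5)])
im=pic('scene','b'); cv2.imwrite('pics/b4.png',cv2.resize(im[170:290,190:350],None,fx=5,fy=5,interpolation=cv2.INTER_CUBIC))
```

```text
t 11.75 tcp [447.  -94.1  30.8] xax [ 0.999  0.033 -0.   ] zax [-0.001  0.004 -1.   ] q6 1.21 F [ 0.6 13.3  3.3] op 18.1
[([440, -31, 65], 0.48)] [([482, 309, 35], 0.73)] [[([440, -362, 54], 0.84)], [([437, -270, 55], 0.89)], [([508, -274, 58], 0.62)], [([581, -364, 55], 0.56)]]
```

View pics/b4.png

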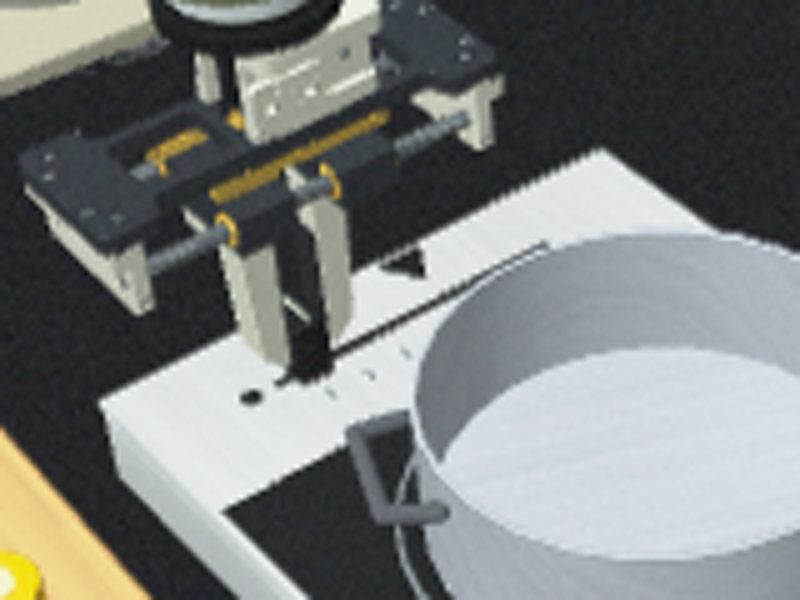

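Call:
play_rows(increments="0 -2 0 0 1;0 -3 0 0 -0.5;0 -3 0 0 -0.5;0 -3 0 0 -0.5;0 -3 0 0 -0.5;0 -3 0 0 -0.5;0 -3 0 0 -0.5;0 -3 -40 0 -0.5;0 -3 -80 0 -0.5;-4 40 -80 0 -0.5;-8 90 -80 0 -0.5;-12 140 -80 0 -0.5;-17 176 -80 0 -0.5;-17 176 -80 0 -0.5;-17 176 -80 0 -0.5")

```text
t: 13.6
tool_pos: [0.4354, -0.273, 0.1104]
orientation: [-3.14, -0.047, 0.001]
force: [-0.0, 0.7, 0.8]
opening: 0.0698
gripper_force: 0.0
```

Run:
```python
from h import *
im=pic('top','d')
print(lm('scene','power_grip',1),lm('top','power_grip'),lm('top','pointer'),lm('top','pan_rim'))
for c in (0,60): print(ray('top',340,236,115))
go(435.5,-271.5,24)
cv2.imwrite('pics/d2.png',np.hstack([cv2.resize(im[175:340,270:410],None,fx=3,fy=3),cv2.resize(robot.read_camera('scene')[150:315,80:210],None,fx=3,fy=3)]))
```

```text
[([449, -91, 68], 0.55)] [([451, -97, 68], 0.63)] [([415, -22, 44], 0.52)] [([616, -26, 119], 0.6)]
[605.3 -25.9 115. ]
[605.3 -25.9 115. ]
t 13.85 tcp [ 436.1 -271.4  110.7] xax [ 0.999  0.034 -0.   ] zax [-0.  0. -1.] q6 0.88 F [ 0.6 -0.5  0.4] op 69.7
d [-0.6  0.1 86.7]
```

View pics/d2.png

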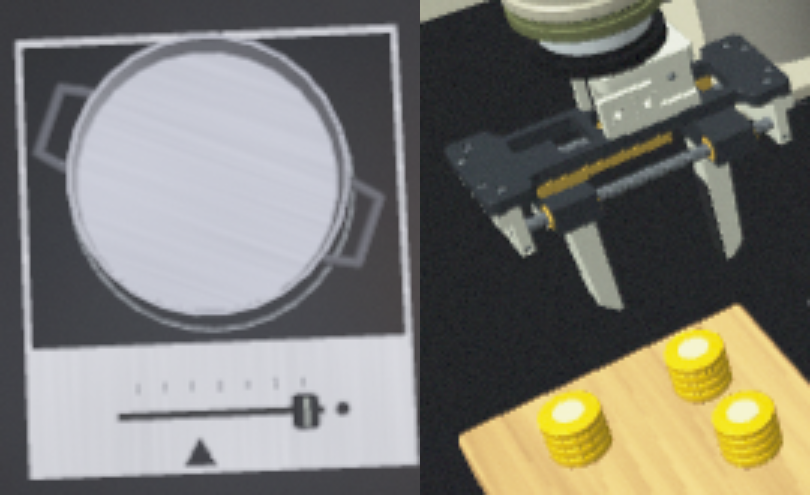

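Call:
play_rows(increments="0 0 45 0 -0.5;0 0 75 0 -0.5;0 0 86 0 -0.5;0 0 86 0 -0.5;0 0 86 0 1;0 0 86 0 1;0 0 86 0 1;0 0 86 0 1;0 0 86 0 1;0 0 86 0 1;0 0 86 0 1;0 0 86 0 1;0 0 86 0 1", force=12)

```text
t: 15.2
tool_pos: [0.4365, -0.273, 0.0257]
orientation: [3.14, 0.05, 0.002]
force: [-0.5, 0.5, 6.6]
opening: 0.0397
gripper_force: 12.0
```

Run:
```python
from h import *
r=robot.regions_of('top','pan_rim')
for d in r[:2]:
    m=d['pixels']; ys,xs=np.nonzero(m); print(d['conf'],m.sum(),xs.min(),xs.max(),ys.min(),ys.max())
    m8=m.astype(np.uint8); cs=max(cv2.findContours(cv2.morphologyEx(m8,cv2.MORPH_OPEN,np.ones((9,9))),0,1)[0],key=len); print(cv2.minEnclosingCircle(cs),cv2.fitEllipse(cs))
    o=cv2.minEnclosingCircle(cs)[0]; print(ray('top',*o,115))
# predicted rim outlines for candidates vs. image edges
im=cv2.cvtColor(cv2.imread('pics/d.png'),cv2.COLOR_BGR2GRAY); g=cv2.GaussianBlur(im,(3,3),0); e=np.hypot(cv2.Sobel(g,5,1,0),cv2.Sobel(g,5,0,1))
th=np.linspace(0,2*np.pi,180); best=[]
for x in range(596,626,1):
  for y in range(-40,-10,1):
    s=0
    for rr in (97,):
        p=np.array([proj('top',(x+rr*np.cos(t),y+rr*np.sin(t),115)) for t in th[::3]]).round().astype(int); s+=e[p[:,1],p[:,0]].mean()
    best.append((s,x,y))
print(sorted(best)[-5:])
st()
```

```text
0.64 7076 282 397 187 280
((338.5, 233.0), 48.41755294799805) ((339.4997253417969, 233.16708374023438), (92.3214111328125, 92.50846099853516), 149.74073791503906)
[611.5 -22.8 115. ]Traceback (most recent call last):
  File "<stdin>", line 14, in <module>
  File "h.py", line 21, in proj
    f,cx,cy,R,t=cal(c); q=R@(np.array(p)/1000)+t; return np.round([f*q[0]/q[2]+cx,f*q[1]/q[2]+cy],1)
                ~~~^^^
  File "h.py", line 14, in cal
    k=robot.calibration(c); f=240/np.tan(np.radians(k['vertical_fov'])/2)
ValueError: time passes only in moves, steps and waits
```

Call:
play_rows(increments="0 0 -45 0 1;0 0 -95 0 1;0 -40 -95 0 1;40 -80 -95 0 1;80 -110 -95 0 1;120 -140 -95 0 1;160 -170 -95 0 1;200 -200 -95 0 1;239 -240 -95 0 1;239 -240 -95 0 1;239 -240 -95 0 1;239 -240 -95 0 1")

```text
t: 16.45
tool_pos: [0.6662, -0.0257, 0.1192]
orientation: [3.141, 0.051, -0.002]
force: [-0.4, -0.1, -0.0]
opening: 0.0399
gripper_force: 12.0
```

Run:
```python
from h import *
go(667,-25,40)
im=pic('scene','e'); print(proj('scene',[667,-25,70]),proj('scene',[667,-25,94+50]))
cv2.imwrite('pics/e2.png',cv2.resize(im[130:310,230:400],None,fx=3.3,fy=3.3))
```

```text
t 16.45 tcp [666.2 -25.7 119.2] xax [ 0.999  0.032 -0.001] zax [-0.001 -0.    -1.   ] q6 1.42 F [-0.4 -0.1 -0. ] op 39.9
d [ 0.9 -0.7 79.2]
[337.5 277.4] [337.6 249.3]
```

View pics/e2.png

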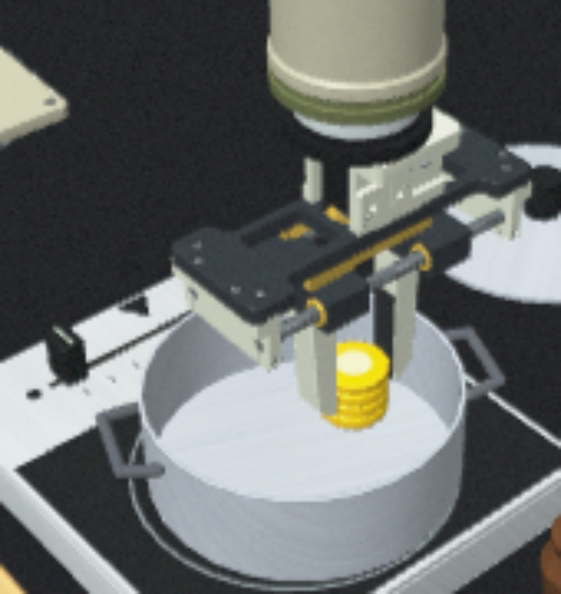

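Call:
play_rows(increments="0 0 45 0 1;0 0 70 0 1;0 0 78 0 1;0 0 82 0 1;0 0 82 0 1;0 0 82 0 1;0 0 82 0 -0.3;0 0 82 0 -0.3;0 0 82 0 -0.3;0 0 82 0 -0.3;0 0 82 0 -0.3;0 0 82 0 -0.3")

```text
t: 17.7
tool_pos: [0.6669, -0.025, 0.0376]
orientation: [-3.141, -0.051, 0.0]
force: [0.4, 0.0, 0.5]
opening: 0.0603
gripper_force: 0.0
```

Call:
play_rows(increments="0 0 -45 0 -0.3;0 0 -85 0 -0.3;-50 40 -85 0 -0.5;-100 80 -85 0 -0.5;-150 120 -85 0 -0.5;-170 160 -85 0 -0.5;-170 210 -85 0 -0.5;-167 241 -85 0 -0.5;-167 241 -85 0 -0.5;-167 241 -85 0 -0.5;-167 241 -85 0 -0.5")

```text
t: 18.8
tool_pos: [0.5079, -0.2703, 0.1225]
orientation: [-3.14, -0.05, 0.0]
force: [0.2, 0.3, 0.2]
opening: 0.0697
gripper_force: 0.0
```

```bash
cat > c.py <<'E'
from h import *
im=pic('top','f'); hsv=cv2.cvtColor(im,cv2.COLOR_BGR2HSV)
m=cv2.inRange(hsv,(18,90,90),(35,255,255)); n,l,s,ce=cv2.connectedComponentsWithStats(cv2.morphologyEx(m,cv2.MORPH_CLOSE,np.ones((9,9))))
for i in range(1,n):
    if s[i,4]>60: 
        c=(s[i,0]+s[i,2]/2-.5,s[i,1]+s[i,3]/2-.5); print(s[i],'block',ray('top',*c,65),'pan',ray('top',*c,75))
print([lm('top',f'corn{i}_mid',1) for i in (1,2,4,5)])
E
python3 - <<'E'
from c import *
go(508,-272.5,30)
E
```

```text
[331 200  18  19 266] block [668.2 -25.2  65. ] pan [666.9 -25.1  75. ]
[484 309  24  18 338] block [ 436.4 -357.1   65. ] pan [ 436.8 -354.4   75. ]
[[], [([670, -23, 63], 0.51)], [], []]
t 19.05 tcp [ 508.2 -269.9  122.7] xax [ 0.999  0.034 -0.   ] zax [-0.  0. -1.] q6 0.96 F [-0.2 -0.6  0.7] op 69.9
d [-0.3  2.7 92.7]
```

Call:
play_rows(increments="0 2 45 0 -0.5;0 2 82 0 -0.5;0 2 93 0 -0.5;0 2 93 0 -0.5;0 2 93 0 1;0 2 93 0 1;0 2 93 0 1;0 2 93 0 1;0 2 93 0 1;0 2 93 0 1;0 2 93 0 1;0 2 93 0 1;0 2 93 0 1")

```text
t: 20.35
tool_pos: [0.5086, -0.2736, 0.0309]
orientation: [3.14, 0.05, 0.002]
force: [0.1, 1.1, 6.5]
opening: 0.0394
gripper_force: 12.0
```

Run:
```python
from h import *
go(611,13,120)
```

```text
t 20.35 tcp [ 508.6 -273.6   30.9] xax [0.999 0.032 0.001] zax [ 0.001 -0.001 -1.   ] q6 0.96 F [0.1 1.1 6.5] op 39.4
d [ 111.6 -283.1  -89.2]
```

Call:
play_rows(increments="0 0 -45 0 1;0 0 -91 0 1;20 -40 -91 0 1;40 -90 -91 0 1;60 -140 -91 0 1;80 -190 -91 0 1;95 -235 -91 0 1;111 -283 -91 0 1;111 -283 -91 0 1;111 -283 -91 0 1;111 -283 -91 0 1;111 -283 -50 0 1;111 -283 -20 0 1;111 -283 -12 0 1;111 -283 -12 0 1;111 -283 -12 0 1")

```text
t: 21.95
tool_pos: [0.6099, 0.0117, 0.0424]
orientation: [3.141, 0.048, 0.001]
force: [-0.4, -0.5, 0.6]
opening: 0.0399
gripper_force: 12.0
```

Call:
play_rows(increments="0 0 0 0 -0.2;0 0 0 0 -0.2;0 0 0 0 -0.2;0 0 0 0 -0.2;0 0 0 0 -0.2;0 0 -45 0 -0.2;0 0 -80 0 -0.3;-50 40 -80 0 -0.5;-90 80 -80 0 -0.5;-130 120 -80 0 -0.5;-170 170 -80 0 -0.5;-180 220 -80 0 -0.5;-184 270 -80 0 -0.5;-184 320 -80 0 -0.5;-184 366 -80 0 -0.5;-184 366 -80 0 -0.5;-184 366 -80 0 -0.5")

```text
t: 23.65
tool_pos: [0.4367, -0.3627, 0.1217]
orientation: [3.14, 0.044, -0.0]
force: [-0.6, 0.7, 0.8]
opening: 0.0697
gripper_force: 0.0
```

Run:
```python
from c import *
go(440,-361.5,30)
```

```text
[331 200  18  19 266] block [668.2 -25.2  65. ] pan [666.9 -25.1  75. ]
[314 226  17  19 256] block [611.6  12.5  65. ] pan [610.7  12.3  75. ]
[494 250  24  21 378] block [ 558.7 -380.5   65. ] pan [ 558.3 -377.7   75. ]
[[([718, 274, 0], 0.36)], [([670, -24, 66], 0.86)], [([610, 11, 68], 0.72)], [([556, -383, 55], 0.57)]]
t 23.9 tcp [ 437.8 -357.3  121.7] xax [ 0.999  0.033 -0.   ] zax [-0.  0. -1.] q6 0.76 F [-1.   0.2 -0.3] op 69.7
d [ 2.1  4.3 91.7]
```

Call:
play_rows(increments="2 3 45 0 -0.5;2 3 82 0 -0.5;2 3 92 0 -0.5;2 3 92 0 -0.5;2 3 92 0 1;2 3 92 0 1;2 3 92 0 1;2 3 92 0 1;2 3 92 0 1;2 3 92 0 1;2 3 92 0 1;2 3 92 0 1;2 3 92 0 1")

```text
t: 25.2
tool_pos: [0.4403, -0.362, 0.0309]
orientation: [3.14, 0.05, 0.002]
force: [-0.7, 1.0, 6.6]
opening: 0.0397
gripper_force: 12.0
```

Run:
```python
from h import *
go(611,-63,120)
```

```text
t 25.2 tcp [ 440.3 -362.    30.9] xax [0.999 0.032 0.001] zax [ 0.001 -0.001 -1.   ] q6 0.76 F [-0.7  1.   6.6] op 39.7
d [ 180.3 -293.3  -89.2]
```

Call:
play_rows(increments="0 0 -45 0 1;0 0 -91 0 1;20 -40 -91 0 1;50 -80 -91 0 1;80 -130 -91 0 1;110 -180 -91 0 1;140 -225 -91 0 1;165 -265 -91 0 1;180 -293 -91 0 1;180 -293 -91 0 1;180 -293 -91 0 1;180 -293 -91 0 1;180 -293 -50 0 1;180 -293 -20 0 1;180 -293 -12 0 1;180 -293 -12 0 1;180 -293 -12 0 1")

```text
t: 26.9
tool_pos: [0.6103, -0.064, 0.0426]
orientation: [3.141, 0.048, 0.001]
force: [-1.1, 0.1, 0.1]
opening: 0.0397
gripper_force: 12.0
```

Call:
play_rows(increments="0 0 0 0 -0.2;0 0 0 0 -0.2;0 0 0 0 -0.2;0 0 0 0 -0.2;0 0 0 0 -0.2;0 0 -45 0 -0.2;0 0 -80 0 -0.3;-20 45 -80 0 -0.5;-30 90 -80 0 -0.5;-50 135 -80 0 -0.5;-60 180 -80 0 -0.5;-63 230 -80 0 -0.5;-63 280 -80 0 -0.5;-65 318 -80 0 -0.5;-65 318 -80 0 -0.5;-65 318 -80 0 -0.5")

```text
t: 28.5
tool_pos: [0.5549, -0.3835, 0.1212]
orientation: [-3.14, -0.047, 0.001]
force: [-0.4, 0.3, -0.1]
opening: 0.0697
gripper_force: 0.0
```

Run:
```python
from c import *
go(557,-382,30)
im=pic('scene','g'); cv2.imwrite('pics/g2.png',im[200:420,80:400]); print(lm('scene','corn5_mid'))
```

```text
[331 200  18  19 266] block [668.2 -25.2  65. ] pan [666.9 -25.1  75. ]
[314 226  17  19 256] block [611.6  12.5  65. ] pan [610.7  12.3  75. ]
[349 227  18  19 259] block [609.6 -64.1  65. ] pan [608.7 -63.7  75. ]
[[([608, -66, 66], 0.52)], [([668, -26, 66], 0.53)], [([607, 11, 67], 0.84)], [([793, 34, 4], 0.51)]]
t 28.75 tcp [ 555.9 -381.4  121.9] xax [0.999 0.034 0.   ] zax [ 0.  0. -1.] q6 0.86 F [-0.4  1.5  0.7] op 69.6
d [ 1.1  0.7 91.9]
[([557, -382, 56], 0.64)]
```

View pics/g2.png

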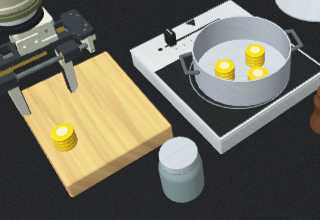

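Call:
play_rows(increments="1 0 45 0 -0.5;1 0 82 0 -0.5;1 0 92 0 -0.5;1 0 92 0 -0.5;1 0 92 0 1;1 0 92 0 1;1 0 92 0 1;1 0 92 0 1;1 0 92 0 1;1 0 92 0 1;1 0 92 0 1;1 0 92 0 1;1 0 92 0 1")

```text
t: 30.15
tool_pos: [0.5571, -0.3833, 0.0311]
orientation: [3.14, 0.05, 0.002]
force: [-0.6, 1.0, 5.8]
opening: 0.0395
gripper_force: 12.0
```

Run:
```python
from h import *
go(555,-25,120)
```

```text
t 30.15 tcp [ 557.1 -383.3   31.1] xax [0.999 0.032 0.001] zax [ 0.001 -0.001 -1.   ] q6 0.86 F [-0.6  1.   5.8] op 39.5
d [   9.5 -358.1  -89.3]
```

Call:
play_rows(increments="0 0 -45 0 1;0 0 -91 0 1;2 -40 -91 0 1;3 -90 -91 0 1;4 -140 -91 0 1;5 -190 -91 0 1;6 -240 -91 0 1;8 -290 -91 0 1;9 -330 -91 0 1;9 -358 -91 0 1;9 -358 -91 0 1;9 -358 -91 0 1;9 -358 -91 0 1;9 -358 -50 0 1;9 -358 -20 0 1;9 -358 -12 0 1;9 -358 -12 0 1;9 -358 -12 0 1")

```text
t: 31.95
tool_pos: [0.5543, -0.0256, 0.0424]
orientation: [3.141, 0.048, 0.001]
force: [-0.5, -0.1, -0.1]
opening: 0.0394
gripper_force: 12.0
```

Call:
play_rows(increments="0 0 0 0 -0.2;0 0 0 0 -0.2;0 0 0 0 -0.2;0 0 0 0 -0.2;0 0 0 0 -0.2;0 0 -45 0 -0.2;0 0 -80 0 -0.3;-10 -45 -80 0 -0.5;-20 -90 -80 0 -0.5;-30 -140 -80 0 -0.5;-40 -190 -80 0 -0.5;-50 -240 -80 0 -0.5;-60 -290 -80 0 -0.5;-63 -332 -80 0 -0.5;-63 -332 -80 0 -0.5;-63 -332 -80 0 -0.5")

```text
t: 33.55
tool_pos: [0.4797, 0.3061, 0.1215]
orientation: [3.141, 0.055, -0.001]
force: [-1.3, -0.0, 0.4]
opening: 0.0697
gripper_force: 0.0
```

Run:
```python
from c import *
print(lm('top','lid_knob'),lm('scene','lid_knob'),lm('top','pan_rim'),lm('scene','pan_rim'),lm('scene','power_grip'),lm('top','power_grip'))
def ell(q,z):
    r=robot.regions_of('top',q)
    m=r[0]['pixels'].astype(np.uint8); cs=max(cv2.findContours(cv2.morphologyEx(m,cv2.MORPH_OPEN,np.ones((15,15))),0,1)[0],key=len); e=cv2.fitEllipse(cs); print(q,r[0]['conf'],e,ray('top',*e[0],z))
ell('pan_rim',115); ell('lid_knob',14)
go(481,305,30)
im=np.hstack([cv2.imread('pics/f.png')[170:370,130:420],robot.read_camera('scene')[130:330,200:490]]); cv2.imwrite('pics/f2.png',im)
```

```text
[331 200  18  19 266] block [668.2 -25.2  65. ] pan [666.9 -25.1  75. ]
[314 226  17  19 257] block [611.6  12.5  65. ] pan [610.7  12.3  75. ]
[349 227  18  19 260] block [609.6 -64.1  65. ] pan [608.7 -63.7  75. ]
[331 252  18  18 254] block [556.6 -25.4  65. ] pan [556.2 -25.3  75. ]
[[([608, -66, 64], 0.55)], [([670, -24, 66], 0.62)], [([610, 11, 71], 0.77)], [([551, -29, 62], 0.52)]]
[([481, 306, 41], 0.7)] [([481, 308, 36], 0.78)] [([615, -26, 116], 0.65)] [([613, -21, 113], 0.57)] [([447, -92, 65], 0.52)] [([453, -94, 69], 0.4)]
pan_rim 0.75 ((338.9350891113281, 233.3819580078125), (78.85601043701172, 98.85520935058594), 89.16915893554688) [610.8 -23.7 115. ]
lid_knob 0.71 ((197.06463623046875, 293.0741271972656), (73.60855102539062, 85.26560974121094), 168.66348266601562) [484.9 292.9  14. ]
t 34.2 tcp [480.4 305.  121.8] xax [0.999 0.032 0.   ] zax [ 0.  0. -1.] q6 2.01 F [-0.1  0.3  0.9] op 69.7
d [ 0.6  0.  91.8]
```

View pics/f2.png

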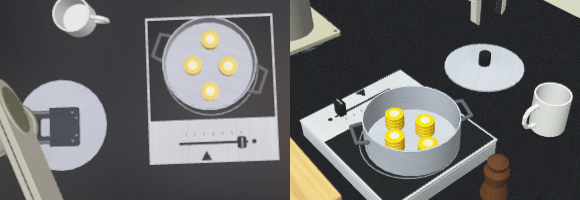

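Call:
play_rows(increments="0 0 45 0 -0.5;0 0 85 0 -0.5;0 0 105 0 -0.5;0 0 113 0 -0.5;0 0 117 0 -0.5;0 0 117 0 -0.5;0 0 117 0 -0.5", force=30)

```text
t: 34.95
tool_pos: [0.4816, 0.3059, 0.0065]
orientation: [-3.14, -0.05, -0.004]
force: [-0.3, 0.7, -0.1]
opening: 0.0696
gripper_force: 0.0
```

Call:
play_rows(increments="0 0 2 0 1;0 0 2 0 1;0 0 2 0 1;0 0 2 0 1;0 0 2 0 1;0 0 2 0 1;0 0 2 0 1;0 0 2 0 1;0 0 2 0 1;0 0 2 0 1;0 0 2 0 1;0 0 2 0 1")

```text
t: 36.15
tool_pos: [0.4803, 0.3053, 0.0028]
orientation: [-3.141, -0.05, -0.0]
force: [-0.1, 0.5, 0.2]
opening: 0.0298
gripper_force: 30.0
```

Run:
```python
from h import *
st(); im=pic('scene','k'); cv2.imwrite('pics/k2.png',cv2.resize(im[140:240,330:460],None,fx=4,fy=4,interpolation=cv2.INTER_CUBIC))
```

```text
t 36.15 tcp [480.3 305.3   2.8] xax [0.999 0.032 0.   ] zax [ 0.  0. -1.] q6 2.01 F [-0.1  0.5  0.2] op 29.8
```

View pics/k2.png

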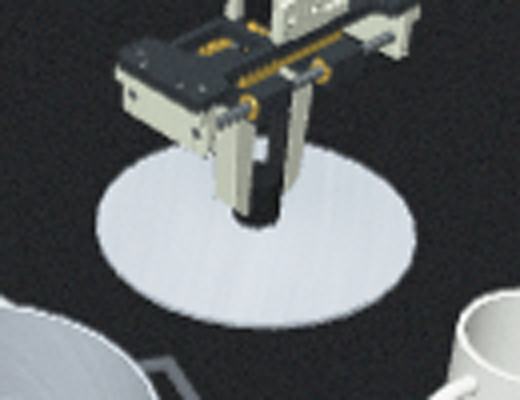

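Call:
play_rows(increments="0 0 -15 0 1;0 0 -40 0 1;0 0 -70 0 1;0 0 -100 0 1;0 0 -130 0 1;0 0 -140 0 1;0 30 -140 0 1;0 60 -140 0 1;20 90 -140 0 1;40 120 -140 0 1;50 150 -140 0 1;65 180 -140 0 1;75 210 -140 0 1;85 240 -140 0 1;100 270 -140 0 1;110 300 -140 0 1;118 325 -140 0 1;120 333 -140 0 1;120 333 -140 0 1;120 333 -140 0 1")

```text
t: 38.2
tool_pos: [0.6102, -0.023, 0.1421]
orientation: [-3.141, -0.051, 0.002]
force: [0.3, -0.3, -2.4]
opening: 0.0292
gripper_force: 30.0
```

Run:
```python
from h import *
go(611,-24,110)
print(lm('scene','lid_knob'),lm('top','lid_knob'),lm('scene','pan_rim'))
im=pic('scene','m'); pic('top','m1'); cv2.imwrite('pics/m2.png',cv2.resize(im[130:310,230:420],None,fx=3,fy=3,interpolation=cv2.INTER_CUBIC))
r=robot.regions_of('top','lid_knob')
if r:
    m=r[0]['pixels'].astype(np.uint8); ys,xs=np.nonzero(m); print(xs.min(),xs.max(),ys.min(),ys.max(),ray('top',(xs.min()+xs.max())/2,(ys.min()+ys.max())/2,155))
```

```text
t 38.2 tcp [610.2 -23.  142.1] xax [ 0.999  0.032 -0.001] zax [-0.001  0.001 -1.   ] q6 1.42 F [ 0.3 -0.3 -2.4] op 29.2
d [ 0.8  1.1 32.1]
[([792, 41, 2], 0.73)] [([481, 306, 41], 0.7)] [([614, -20, 117], 0.74)]
302 368 244 281 [548.6 -15.7 155. ]
```

View pics/m2.png

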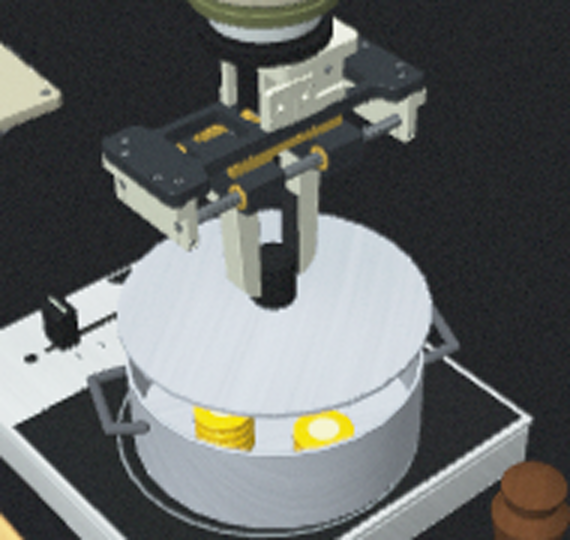

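Run:
```python
from h import *
K={c:cal(c) for c in('scene','top')}
th=np.linspace(0,2*np.pi,720)
def bb(c,x,y,z,r):
    f,cx,cy,R,t=K[c]; P=np.c_[x+r*np.cos(th),y+r*np.sin(th),0*th+z]/1000@R.T+t; u=f*P[:,0]/P[:,2]+cx; v=f*P[:,1]/P[:,2]+cy
    return np.round([u.min(),u.max(),v.min(),v.max()],1)
for x in (606,611,616):
    print(x,'lid top',bb('scene',x,-24,157,101),'bot',bb('scene',x,-24,147,101),'pan rim',bb('scene',x,-24,115,98))
    print('   top cam lid',bb('top',x,-24,155,101),'pan(out,in)',bb('top',x,-24,115,98),bb('top',x,-24,115,95))
im=cv2.imread('pics/m.png').astype(int).sum(2)/3
print('scene col322',np.round(im[255:295,322]).astype(int))
print('scene row234 L',np.round(im[234,262:278]).astype(int),'R',np.round(im[234,366:382]).astype(int))
t0=cv2.imread('pics/d.png').astype(int).sum(2)/3
print('pan col339 top',np.round(t0[180:195,336]).astype(int),'bot',np.round(t0[275:290,336]).astype(int))
print('pan row238',np.round(t0[238,288:300]).astype(int),np.round(t0[232,382:394]).astype(int))
t1=cv2.imread('pics/m1.png').astype(int).sum(2)/3
print('lid top cam top',np.round(t1[178:192,330]).astype(int),np.round(t1[178:192,350]).astype(int),'L',np.round(t1[225,282:298]).astype(int))
cv2.imwrite('pics/m3.png',cv2.resize(cv2.imread('pics/m1.png')[175:345,265:425],None,fx=4,fy=4,interpolation=cv2.INTER_CUBIC))
```

```text
606 lid top [265.4 371.  196.3 263.8] bot [265.8 370.8 200.2 267.9] pan rim [268.9 368.5 213.2 279.4]
   top cam lid [289.  389.6 184.2 284.4] pan(out,in) [291.9 386.4 188.9 283. ] [293.4 384.9 190.3 281.5]
611 lid top [266.8 372.8 197.4 265.4] bot [267.2 372.5 201.3 269.5] pan rim [270.3 370.2 214.4 280.9]
   top cam lid [289.  389.6 181.8 281.8] pan(out,in) [291.9 386.4 186.5 280.6] [293.4 384.9 188.  279.1]
616 lid top [268.2 374.6 198.5 266.9] bot [268.7 374.3 202.4 271. ] pan rim [271.7 371.9 215.5 282.4]
   top cam lid [289.1 389.5 179.3 279.3] pan(out,in) [292.  386.3 184.2 278.1] [293.4 384.9 185.6 276.7]
scene col322 [223 223 223 222 222 222 220 221 220 221 221 221 215 169 189 220 219 220
 220 221 219 221 220 221 222 215 213 161 168 169 168 166 167 168 172 168
 168 168 168 163]
scene row234 L [229 229 229 222 223 145  93 215 217 218 217 219 219 215 217 218] R [220 217 219 220 217 220 216 192 119 108  72  43  38  39  35  39]
pan col339 top [ 68  67  65  66  66 107 171 186 116 107 110 109 144 191 202] bot [206 204 197 188 188  98  75  74 103 135 109  75  74  88 164]
pan row238 [ 62  63  63  64 164 191 169 178 199 207 206 207] [159 113 141 168 168 135  73  68  68  68  68  67]
lid top cam top [184 185 186 188 188 190 191 192 193 193 193 194 194 195] [178 181 182 184 186 187 188 190 190 191 192 193 194 194] L [113 117 106  85  76 135 182 197 196 196 196 167 108 165 196 196]
```

View pics/m3.png

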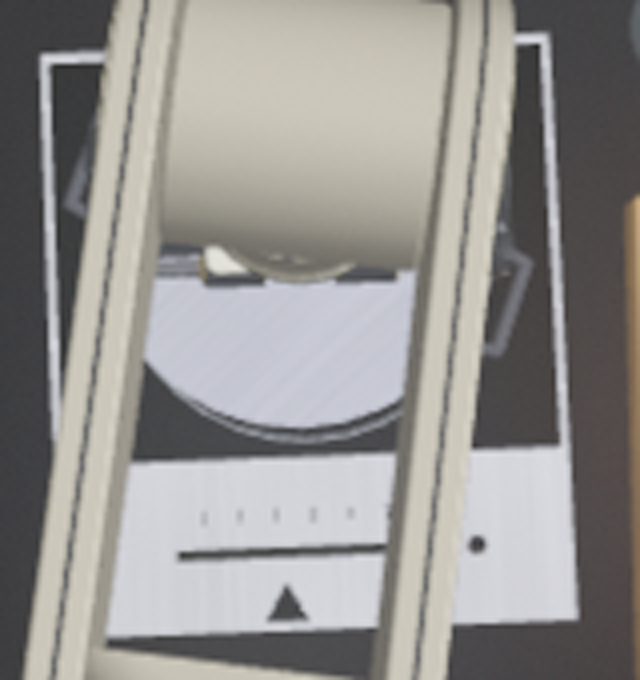

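Call:
play_rows(increments="2 1 5 0 1;2 1 12 0 1;2 1 18 0 1;2 1 22 0 1;2 1 24 0 1;2 1 26 0 1;2 1 28 0 1;2 1 29 0 1;2 1 30 0 1;2 1 31 0 1;2 1 31 0 1")

```text
t: 39.6
tool_pos: [0.6129, -0.0246, 0.1117]
orientation: [-3.141, -0.051, 0.0]
force: [-0.8, 0.6, -2.5]
opening: 0.0296
gripper_force: 30.0
```

Call:
play_rows(increments="0 0 1 0 1;0 0 1.5 0 1;0 0 2 0 1;0 0 2 0 1")

```text
t: 40.0
tool_pos: [0.613, -0.0247, 0.1098]
orientation: [-3.141, -0.05, -0.0]
force: [-2.0, 0.6, -1.9]
opening: 0.0293
gripper_force: 30.0
```

Call:
play_rows(increments="0 0 1 0 1;0 0 2 0 1;0 0 2 0 1")

```text
t: 40.3
tool_pos: [0.6131, -0.0247, 0.1098]
orientation: [3.141, 0.051, 0.001]
force: [-8.6, 1.5, 10.7]
opening: 0.0292
gripper_force: 30.0
```

Run:
```python
from h import *
st(); im=pic('scene','n'); cv2.imwrite('pics/n2.png',cv2.resize(im[150:310,230:420],None,fx=4,fy=3.7,interpolation=cv2.INTER_CUBIC))
```

```text
t 40.3 tcp [613.1 -24.7 109.8] xax [0.999 0.032 0.001] zax [ 0.001 -0.    -1.   ] q6 1.41 F [-8.6  1.5 10.7] op 29.2
```

View pics/n2.png

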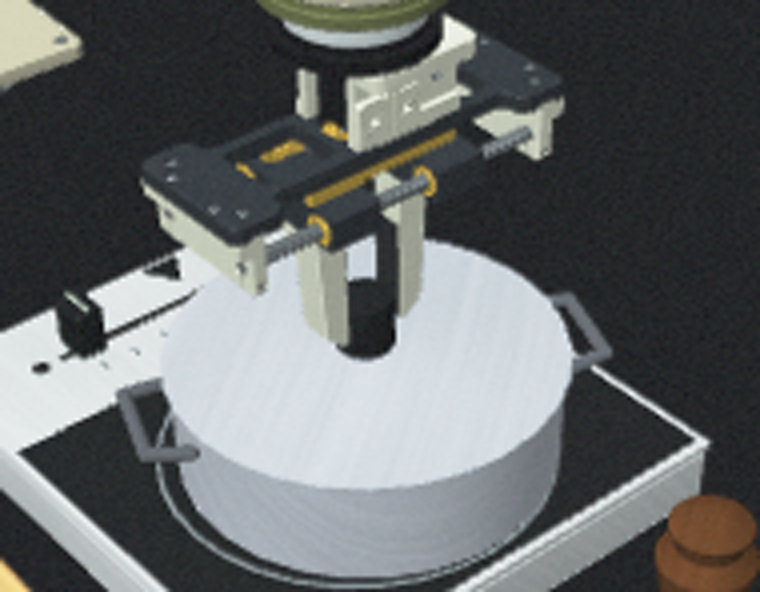

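Call:
play_rows(increments="-1.5 0 -1 0 1;-1.5 0 -1 0 1;-1.5 0 -1 0 1")

```text
t: 40.65
tool_pos: [0.6121, -0.0249, 0.1098]
orientation: [3.141, 0.05, 0.003]
force: [-0.5, 1.6, 6.0]
opening: 0.0295
gripper_force: 30.0
```

Call:
play_rows(increments="0 0 -1 0 -0.3;0 0 -1 0 -0.3;0 0 -1 0 -0.3;0 0 -1 0 -0.3;0 0 -1 0 -0.3;0 0 -1 0 -0.3;0 0 -40 0 -0.3;0 0 -80 0 -0.3;-50 0 -80 0 -0.3;-100 20 -80 0 -0.3;-140 40 -80 0 -0.3;-165 60 -80 0 -0.3;-165 65 -80 0 -0.3;-165 65 -80 0 -0.3;-165 65 -80 0 -0.3")

```text
t: 42.15
tool_pos: [0.4494, -0.0948, 0.1889]
orientation: [-3.141, -0.05, -0.001]
force: [0.7, -0.7, -0.0]
opening: 0.0605
gripper_force: 0.0
```

Run:
```python
from h import *
print(lm('scene','lid_knob'),lm('top','lid_knob'),lm('scene','power_grip'),lm('top','pointer'))
go(447,-94,31)
im=pic('scene','o'); pic('top','o1'); cv2.imwrite('pics/o2.png',np.hstack([cv2.resize(im[180:310,240:390],None,fx=3,fy=3,interpolation=cv2.INTER_CUBIC),cv2.resize(cv2.imread('pics/o1.png')[175:305,285:395],None,fx=3,fy=3)]))
```

```text
[([614, -24, 140], 0.97)] [([795, 35, 5], 0.67)] [([446, -93, 67], 0.71)] [([415, -21, 42], 0.37)]
t 42.35 tcp [449.1 -94.4 188.5] xax [ 0.999  0.033 -0.001] zax [-0.001  0.    -1.   ] q6 1.22 F [-0.4  0.1  0.7] op 60.6
d [ -2.   -0.5 157.5]
```

View pics/o2.png

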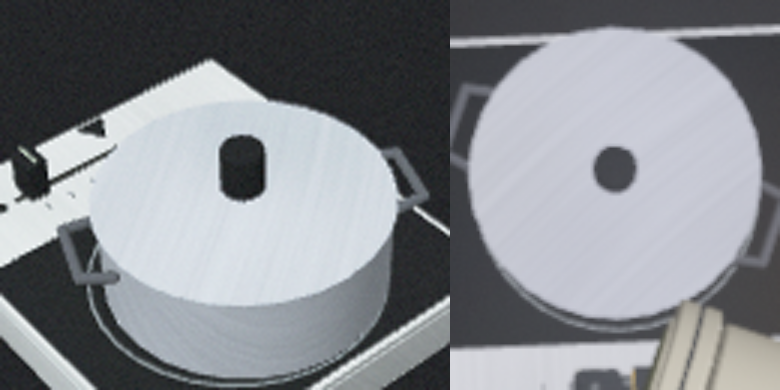

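Run:
```python
from h import *
for n in ('top0','d'):
    g=cv2.cvtColor(cv2.imread(f'pics/{n}.png'),cv2.COLOR_BGR2GRAY).astype(float)
    w=np.clip(150-g[319:333,325:350],0,None); ys,xs=np.mgrid[319:333,325:350]; u,v=(w*xs).sum()/w.sum(),(w*ys).sum()/w.sum()
    p=ray('top',u,v,45)
    a=np.radians(2.05); X=np.array([np.cos(a),np.sin(a)]); Y=np.array([-np.sin(a),np.cos(a)])
    print(u,v,p,'hob xy vs slider-off(447,-94.1):',(p[:2]-[447,-94.1])@X,(p[:2]-[447,-94.1])@Y)
    # dot: rendering reference
    w=np.clip(150-g[305:317,381:389],0,None); ys,xs=np.mgrid[305:317,381:389]; q=ray('top',(w*xs).sum()/w.sum(),(w*ys).sum()/w.sum(),45); print('dot',q,(q[:2]-[447,-94.1])@X,(q[:2]-[447,-94.1])@Y)
```

```text
336.67655594969364 326.7307320219284 [413.8 -19.7  45. ] hob xy vs slider-off(447,-94.1): -30.517343444168027 75.54000098696513
dot [ 449.  -121.8   45. ] 1.0078462096416747 -27.75381498132664
336.6645140458508 326.71940587665483 [413.8 -19.6  45. ] hob xy vs slider-off(447,-94.1): -30.513766282535492 75.63993698605782
dot [ 449.1 -121.8   45. ] 1.1077822087343905 -27.757392142959176
```

Call:
play_rows(increments="-2 -2 45 0 -0.3;-2 -2 90 0 -0.3;-2 -2 130 0 -0.3;-2 -2 150 0 -0.3;-2 -2 157 0 -0.3;-2 -2 157 0 -0.3;-2 -2 157 0 -0.3;-2 0 157 0 1;-2 0 157 0 1;-2 0 157 0 1;-2 0 157 0 1;-2 0 157 0 1;-2 0 157 0 1;-2 0 157 0 1;-2 0 157 0 1;-2 0 157 0 1", force=15)

```text
t: 44.05
tool_pos: [0.4466, -0.094, 0.0318]
orientation: [-3.139, -0.051, 0.0]
force: [-0.1, 5.9, 3.3]
opening: 0.0178
gripper_force: 15.0
```

Call:
play_rows(increments="0 -12 0 0 1;0 -25 0 0 1;0 -38 0 0 1;0 -50 0 0 1;0 -62 0 0 1;0 -71 0 0 1;0 -75 0 0 1;0 -75 0 0 1;0 -75 0 0 1;0 -75 0 0 1")

```text
t: 45.05
tool_pos: [0.4435, -0.0186, 0.0318]
orientation: [-3.14, -0.052, 0.002]
force: [-6.0, 1.4, 6.8]
opening: 0.0179
gripper_force: 15.0
```

Run:
```python
from h import *
st()
```

```text
t 45.05 tcp [443.5 -18.6  31.8] xax [ 0.999  0.033 -0.001] zax [-0.001  0.001 -1.   ] q6 1.38 F [-6.   1.4  6.8] op 17.9
```

Call:
play_rows(increments="0 0 0 0 -0.3;0 0 0 0 -0.3;0 0 0 0 -0.3;0 0 0 0 -0.3;0 0 0 0 -0.3;0 0 -40 0 -0.3;0 0 -90 0 -0.3;-30 40 -90 0 -0.3;-40 90 -90 0 -0.3;-50 140 -90 0 -0.3;-50 190 -90 0 -0.3;-50 240 -90 0 -0.3;-50 290 -90 0 -0.3;-50 320 -90 0 -0.3;-50 320 -90 0 -0.3;-50 320 -90 0 -0.3")

```text
t: 46.65
tool_pos: [0.4041, -0.3418, 0.1212]
orientation: [-3.14, -0.048, 0.001]
force: [0.8, -0.4, 0.0]
opening: 0.0606
gripper_force: 0.0
```

Run:
```python
from h import *
st(); im=pic('top','p'); print(lm('scene','power_grip'),lm('top','power_grip'),lm('scene','lid_knob'),lm('top','pan_rim'))
cv2.imwrite('pics/p2.png',cv2.resize(im[280:345,270:415],None,fx=5,fy=5,interpolation=cv2.INTER_CUBIC))
# expected pixel of grip top centre if aligned with pointer
a=np.radians(2.05); p=np.array([413.8,-19.65])+30.5*np.array([np.cos(a),np.sin(a)]); print('expect',proj('top',[*p,80]))
g=cv2.cvtColor(im,cv2.COLOR_BGR2GRAY).astype(int); 
for r in (309,311,315): print(g[r,322:352])
```

```text
t 46.65 tcp [ 404.1 -341.8  121.2] xax [ 1.     0.03  -0.001] zax [-0.001  0.001 -1.   ] q6 0.74 F [ 0.8 -0.4  0. ] op 60.6
[([446, -94, 66], 0.48)] [([448, -20, 69], 0.6)] [([616, -23, 142], 0.73)] []
expect [336.2 313.3]
[210 209 211 213 210 210 211 210 210 197 144  65  69 104 142 128  72  69
 143 197 211 212 212 211 212 212 211 211 212 212]
[196 197 198 200 196 193 192 193 193 193 158  65  70  93 146 140  71  70
 104 147 165 165 166 153 135 135 135 134 135 135]
[191 191 193 194 193 201 210 210 211 210 173  65  71  93 162 158  71  72
 115 186 212 212 212 212 213 213 211 211 213 213]
```

View pics/p2.png

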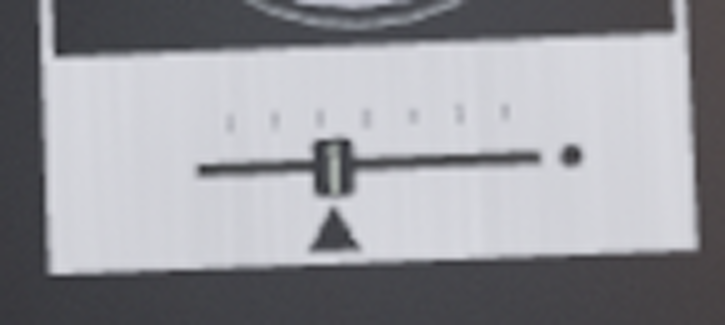

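Run:
```python
from h import *
robot.read_camera('scene'); print(lm('scene','lid_knob'))
print(robot.close_job())
```

```text
[([614, -24, 144], 0.96)]
the job is handed in; nothing more can be done
None
```

I turned the hob off, put all four sweetcorn rounds in the pan in one layer, seated the lid level, slid the power slider in line with the pointer, and handed the job in at about 47 s; no verdict came back.

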